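# Set up the light path on the optical rail

### The job

Build the light path on the optical rail, setting each piece fully down on the rail, square to it, with about a finger's width (15 mm) of free space between one carrier and the next: the iris directly in front of the cuvette holder on the lamp side, the amber filter in front of the iris, then the lens in front of the filter (whatever room is left stays between lens and lamp), and the detector directly behind the cuvette holder with its white window looking back at the lamp. Keep every optic upright, leave the blue filter standing where it is, and let go of everything at the end.

Things in the scene. Friction and masses are not known exactly. Their poses are not given: they have to be found in the camera images.
- rail: fixed aluminium rail 400 mm long, lamp head (123 mm high, black fins) at its +x end from x=136 mm. Origin: middle of underside; x along the rail to the lamp, z up. Foot 62 wide; ridge with flat top 26 wide at z=36. A carrier lowered on from above straddles it, slips down it, is centred from up to 8 mm off, and sits with its origin at y=0 (1 mm play), z=16 mm, anywhere from x=-182 to 115 mm.
- cuvette_holder: dark block 34 x 40 mm with a clear upright cuvette (top 107 mm above the origin), on a dark carrier 36 mm long (x), 64 wide (y) with a red knob, clamped on the rail: fixed. Origin: centre of the carrier's underside; x along the rail towards the lamp, z up.
- lens: lens: bright aluminium square plate 18 mm thick (x) with a bulging clear glass lens, on a post on a light grey carrier 36 x 64 x 28 mm with a groove along x below. Origin: centre of the carrier's underside, z up. Grip the flat sides, 40 mm apart in y, 54 to 90 mm above the origin. 0.2 kg, base-heavy: grip firmly (40 N). Either way round is the same.
- iris: iris: black square plate 14 mm thick (x) with a ring round a small hole and a thin steel lever with a ball on top (to 109 mm), on a post on a light grey carrier 36 x 64 x 28 mm with a groove along x below. Origin: centre of the carrier's underside, z up. Grip the flat sides, 40 mm apart in y, 54 to 90 mm above the origin. 0.2 kg, base-heavy: grip firmly (40 N). Either way round is the same.
- amber_filter: amber filter: black fork 14 mm thick (x) holding an orange-amber glass plate (to 104 mm), on a post on a light grey carrier 36 x 64 x 28 mm with a groove along x below. Origin: centre of the carrier's underside, z up. Grip the flat sides, 40 mm apart in y, 54 to 90 mm above the origin. 0.2 kg, base-heavy: grip firmly (40 N). Either way round is the same.
- blue_filter: blue filter, not needed: black fork 14 mm thick (x) holding a blue glass plate (to 104 mm), on a post on a light grey carrier 36 x 64 x 28 mm with a groove along x below. Origin: centre of the carrier's underside, z up. Grip the flat sides, 40 mm apart in y, 54 to 90 mm above the origin. 0.2 kg, base-heavy: grip firmly (40 N). 
- detector: detector: black box 30 mm long (x), round white domed window on its +x face, brass socket on its back, white plate on top, on a post on a light grey carrier 36 x 64 x 28 mm with a groove along x below. Origin: centre of the carrier's underside, z up. Grip the flat sides, 40 mm apart in y, 54 to 90 mm above the origin. 0.2 kg, base-heavy: grip firmly (40 N). x points out of the window.

How it is judged:
By the outcome, as a careful person would: the job done as asked, in the order asked, and still so for the second after the job is handed in, with the robot touching nothing.
It also fails if it takes over 93 s, if anything falls off the work surface, if the arm or the gripper's body presses on something with over 40 N, if the wrist force passes 120 N, or if a joint passes its speed limit or range.

### The arm

A 6-joint arm with a two-finger parallel gripper is mounted at the origin on a cart in front of the work surface, level with it; the furniture and walls round the work are solid. World frame = base frame: x ahead of the robot, y to its left, z up, the work surface at z = 0. Lengths are in mm, angles in rad, forces in N, time in s.
With the tool pointing down it reaches from about 300 to 775 mm from the base axis. Payload 14.6 kg.
Tool frame: the origin (TCP) lies on the centre line of the jaws, within the pads' length; the fingertips stand manip.tcp_to_tips ahead of it and the grasp point (between the pads) lies 5 mm behind it (manip.tcp_to_tips is the distance from the TCP to the fingertips, in mm); z points along the fingers, y is the direction in which the jaws open and shut (so a half turn about z gives the same grasp; the last joint's range is limited). The gripper opens to 94 mm and grips with 3 to 60 N. Pads are 16 mm wide; open, the fingers measure 119 mm over their backs; the gripper's body (75 mm by 177 mm) begins 78 mm behind the grasp point.
Start: joints at [1.06, 0.3, 1.521, -0, 1.321, -0.067], TCP at [236.152, 496.711, 219.446] pointing down, gripper open.
Joint ranges: [-3.03, 3.03], [-0.79, 2.21], [0.23, 2.52], [-1.04, 4.18], [0, 3.07], [-2.55, 2.55]. Speed limits (rad/s): [2.22, 2.22, 2.57, 3.14, 3.14, 3.14].

### API

Orientations are given as [roll, pitch, yaw] about the fixed x, y, z axes, in that order (R = Rz(yaw) Ry(pitch) Rx(roll)).
In Python, from cell import manip, optics, workorder gives the robot as it stands. The module is installed in compiled form; this text tells all that it offers.
- The arm moves only by the tool jog_arm, never from a script. Its argument "deltas" is text: rows parted by semicolons, each of 5 numbers parted by spaces: the shift along the tool's x, y, z in mm, then the turn about the tool's z in rad, then the finger opening in mm, from 0 to 94. In form: tx ty tz twist grip; .... A call has exactly 10 rows; each row is the pose to reach, as a shift and turn from the pose commanded when the call began, along the tool's axes at that moment; what a row does not reach only later rows make up. A row lasts 1/8 s, in which the tool goes at most 62.5 mm and 10.7 degrees, less where a joint would pass 70% of its speed; a pose out of reach is approached as far as the arm can. A call with a gripper value outside its range is refused whole. The fingers move at their own pace and stop on an object; "squeeze" is the grip in N (left out, the last holds). Time passes only in rows, so rows that repeat a pose let the fingers close, or fill a call up. It gives the time, the measured TCP pose, the force and the opening at its end, in the units of the state.
- manip.read_state(): the state, without advancing time (a new reading comes with each control period).
- optics.camera(name): name is "side" or "top" or "wrist"; returns (picture, depth): 420x560x3 uint8, red, green, blue; 420x560 float32, mm along the optical axis (not along the pixel's ray), 0 where there is no reading.
- optics.get_calibration(name): a dict with "intrinsics" (3x3 intrinsics, pixels), "R" (3x3) and "t" (3): a world point X has camera coordinates R X + t; the wrist camera has in their place "hand_eye" (4x4, takes a point from camera to tool coordinates, whose origin is the TCP and whose axes are the flange's). Camera axes: x right, y down, z forward; pixel columns grow to the right and rows downward; lengths in mm; the calibration is good to about 2 mm. A picture is of the moment at which its call begins: read the wrist's pose just before it. get_calibration takes no time and is no camera call.
- workorder.sign_off(): hands the job in, once; it reports no verdict.
The state is a dict: "clock": time; "joints": joint angles; "qd": joint speeds; "effort": joint torques, N m; "eef_pos": TCP position; "eef_rot": TCP orientation; "wrist_force": force on the tool from outside, world axes, zero at the start; "moment": the same for the moment, N m; "finger_gap": finger opening in mm.
Only numpy, scipy, OpenCV 4.12 (cv2) and the standard library are available. Lean on these libraries where they do the work, as an engineer would, in place of code of your own. Each camera call takes 0.05 s, during which the arm holds its last target.

## Working session

There is one attempt and no reset: what is moved stays moved. The work goes in short steps, Python scripts to look and compute and a tool call to move; the robot and the scene stay as the last step left them, time stands still between calls to the robot, and variables do not carry over. Pictures are saved under pics/ and viewed, and the job is handed in when it is done.

Besides the shell and the picture viewer there is one more tool, called after "Request:" as name(argument=value, ...), one argument or row to a line, values as JSON. jog_arm: Moves the arm, as the interface text tells. Its arguments: {"type":"object","properties":{"deltas":{"type":"string"},"squeeze":{"type":"number"}},"required":["deltas"]}

```bash
mkdir -p pics; cat > h.py <<'E'
import numpy as np, cv2
from cell import manip, optics, workorder
def snap(n,tag):
    st=manip.read_state()
    im,d=optics.camera(n)
    np.savez(f'{tag}.npz',im=im,d=d,pos=st['eef_pos'],rot=st['eef_rot'])
    cv2.imwrite(f'pics/{tag}.png',im[:,:,::-1])
    return im,d
E
python3 - <<'E'
from h import *
for n in('side','top','wrist'):
    snap(n,n+'0'); print(n,optics.get_calibration(n))
print(manip.read_state()); print(manip.tcp_to_tips)
E
```

```text
side {'intrinsics': array([[482.69791274,   0.        , 283.28657138],
       [  0.        , 482.69791274, 206.41645113],
       [  0.        ,   0.        ,   1.        ]]), 'R': array([[ 0.92444345, -0.38130476, -0.00331546],
       [-0.25423501, -0.60984601, -0.75063467],
       [ 0.28419865,  0.69476221, -0.66070917]]), 't': array([-550.51769019,   50.54987838, 1101.98697786])}
top {'intrinsics': array([[538.62969246,   0.        , 282.41416168],
       [  0.        , 538.62969246, 211.56996349],
       [  0.        ,   0.        ,   1.        ]]), 'R': array([[-0.01862285, -0.99959095, -0.02170526],
       [-0.9831444 ,  0.02225693, -0.18147098],
       [ 0.18187984,  0.0179599 , -0.98315674]]), 't': array([-174.65167665,  532.01621472,  861.80663711])}
wrist {'intrinsics': array([[336.30228289,   0.        , 277.13056713],
       [  0.        , 336.30228289, 216.68944314],
       [  0.        ,   0.        ,   1.        ]]), 'hand_eye': array([[ 8.02673340e-04, -9.64140811e-01, -2.65390001e-01,
         7.57916182e+01],
       [ 9.99999198e-01,  5.13779652e-04,  1.15798170e-03,
[... 185 characters left out ...]
00000e+00]])}
{'clock': 0.15, 'joints': array([ 1.06040864e+00,  3.00333753e-01,  1.52139812e+00,  6.00550957e-06,
        1.32072092e+00, -6.65775169e-02]), 'qd': array([-1.54969498e-04, -8.08148803e-05, -4.41342975e-03,  3.82745139e-04,
       -1.39861426e-04,  7.89834157e-05]), 'effort': array([ 5.93201530e-04, -5.31957257e+01, -3.52819812e+01,  7.07953493e-02,
        2.36188970e-02, -4.90655452e-05]), 'eef_pos': array([236.06419519, 496.56663847, 219.03907192]), 'eef_rot': array([-3.14073480e+00, -6.30283253e-05,  2.69778097e+00]), 'wrist_force': array([ 0.59801347, -0.14966365,  0.1467788 ]), 'moment': array([ 0.00902169, -0.00842973,  0.01048909]), 'finger_gap': 93.9494651170083}
14.0
```

View pics/top0.png

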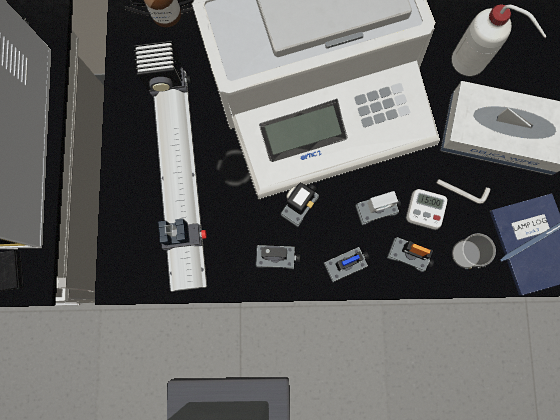

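View pics/side0.png

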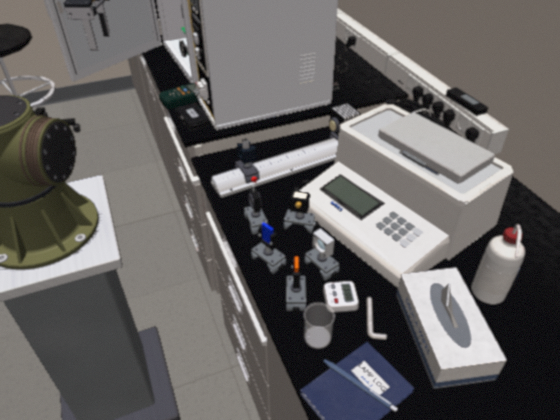

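View pics/wrist0.png

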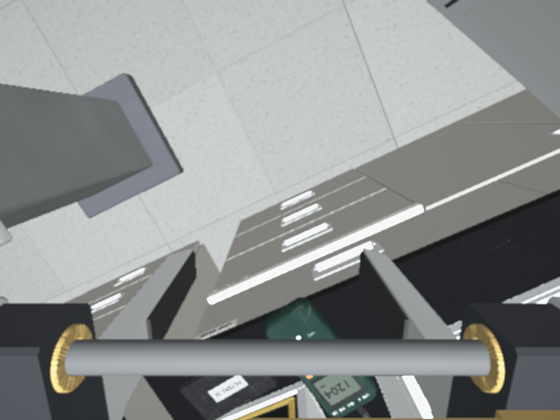

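```bash
cat >> h.py <<'E'
def world(n,tag):
    f=np.load(f'{tag}.npz'); c=optics.get_calibration(n); K=c['intrinsics']; d=f['d'].astype(float)
    v,u=np.mgrid[0:420,0:560]
    P=np.stack([(u-K[0,2])/K[0,0]*d,(v-K[1,2])/K[1,1]*d,d],-1)
    if n=='wrist':
        from scipy.spatial.transform import Rotation as Ro
        H=c['hand_eye']; P=P@H[:3,:3].T+H[:3,3]
        P=P@Ro.from_euler('xyz',f['rot']).as_matrix().T+f['pos']
    else: P=(P-c['t'])@c['R']
    P[d<=0]=np.nan
    return f['im'],P
E
python3 - <<'E'
from h import *
im,P=world('top','top0')
for (u,v) in [(277,256),(347,264),(411,253),(378,207),(300,203),(180,234),(187,285),(163,60),(230,150),(300,180),(460,240),(250,180),(130,200),(85,200),(300,285),(340,170)]: print(u,v,np.round(P[v,u],1))
big=cv2.resize(im[185:300,150:440],None,fx=2.75,fy=2.75,interpolation=cv2.INTER_CUBIC)
cv2.imwrite('pics/top0c.png',big[:,:,::-1])
ims,_=world('side','side0')
cv2.imwrite('pics/side0c.png',cv2.resize(ims[120:350,200:400],None,fx=2.6,fy=2.6,interpolation=cv2.INTER_CUBIC)[:,:,::-1])
E
```

```text
277 256 [ 448.8 -176.6   93. ]
347 264 [ 435.9 -288.5   69.2]
411 253 [ 452.5 -394.4   59.1]
378 207 [ 523.7 -339.1   93.1]
300 203 [ 533.  -214.9   93.6]
180 234 [485.1 -25.4 106.8]
187 285 [409.1 -23.4  35.3]
163 60 [769.4   3.  125.6]
230 150 [653.2 -91.5  -1. ]
300 180 [ 585.8 -216.8   32.8]
460 240 [ 479.3 -493.2    1.9]
250 180 [ 595.7 -127.6    0.9]
130 200 [563.3  86.9   4.4]
85 200 [ 622.8  273.3 -262.5]
300 285 [ 4.071e+02 -2.128e+02 -2.000e-01]
340 170 [ 603.2 -287.    27.7]
```

View pics/top0c.png

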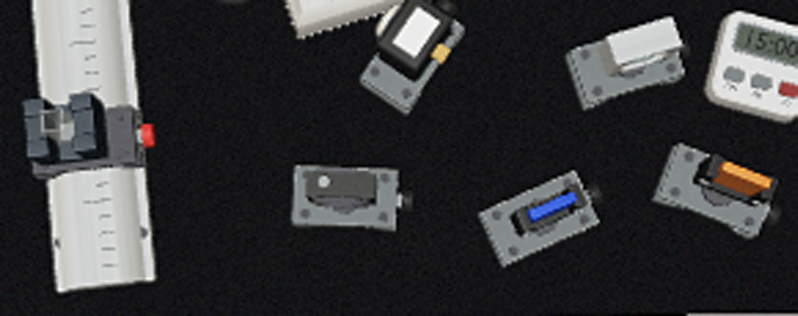

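View pics/side0c.png

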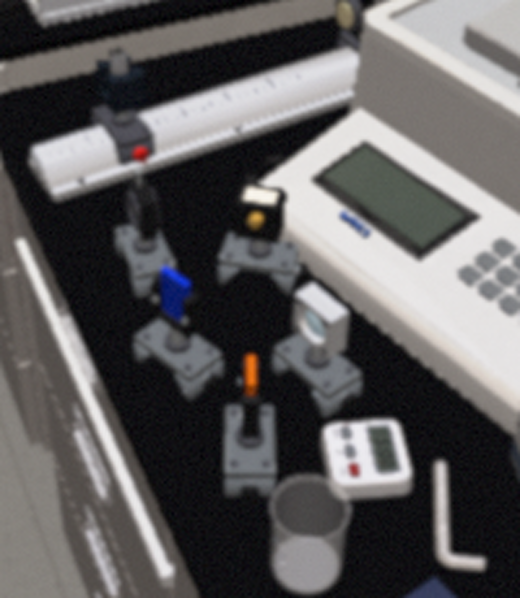

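```bash
cat >> h.py <<'E'
boxes=dict(iris=(250,235,305,278),blue=(318,240,375,288),amber=(384,228,438,278),lens=(350,182,402,228),det=(275,178,325,230))
def rect(Q):
    r=cv2.minAreaRect(Q[:,:2].astype(np.float32)); b=cv2.boxPoints(r)
    e0=b[1]-b[0]; e1=b[2]-b[1]
    l=e0 if np.hypot(*e0)>np.hypot(*e1) else e1
    return np.array(r[0]),sorted(r[1]),(np.arctan2(l[1],l[0])-np.pi/2+np.pi/2)%np.pi-np.pi/2
E
python3 - <<'E'
from h import *
im,P=world('top','top0')
for n,(a,b,c,d) in boxes.items():
    Q=P[b:d,a:c].reshape(-1,3); C=im[b:d,a:c].reshape(-1,3).astype(int)
    sat=C.max(1)-C.min(1)
    m=(Q[:,2]>22)&(Q[:,2]<33)&(C.mean(1)>70)&(C.mean(1)<190)&(sat<30)
    q=Q[m]; ctr,sz,yaw=rect(q)
    t=Q[Q[:,2]>82]; 
    print(n,m.sum(),ctr.round(1),np.round(sz,1),'yaw(x axis)',round(np.degrees(yaw),1),'ztop',np.median(q[:,2]).round(1),'plate',len(t),t.mean(0).round(1),[ (a.round(1),np.round(b,1),round(np.degrees(c),1)) for a,b,c in [rect(t)]])
# rail
Q=P[40:295,140:215].reshape(-1,3)
t=Q[(Q[:,2]>33.5)&(Q[:,2]<38)]
t=t[(t[:,0]<700)]
x=t[:,0]
for lo in range(390,700,20):
    s=t[(x>lo)&(x<lo+20)]
    if len(s)>10: print(lo,len(s),np.percentile(s[:,1],[3,50,97]).round(1),s[:,2].mean().round(1),s[:,0].min().round(1))
E
```

```text
iris 443 [ 455.6 -171.3] [36.2 63.8] yaw(x axis) -3.7 ztop 28.8 plate 304 [ 455.1 -171.1   92.4] [(array([ 455.7, -171.2]), array([19.6, 39.9]), np.float32(-3.3))]
blue 525 [ 440.  -290.6] [35.9 64. ] yaw(x axis) 22.8 ztop 29.1 plate 159 [ 439.2 -289.6   98. ] [(array([ 440.1, -291.1]), array([13.9, 40.5]), np.float32(22.8))]
amber 453 [ 455.1 -400.5] [36.3 64.3] yaw(x axis) -24.3 ztop 29.1 plate 207 [ 454.8 -398.7   96.5] [(array([ 455.2, -400.6]), array([14.7, 40.2]), np.float32(-23.1))]
lens 407 [ 535.7 -348.9] [36.  63.7] yaw(x axis) 15.9 ztop 29.1 plate 308 [ 535.3 -348.5   92.7] [(array([ 535.6, -349.1]), array([18.7, 41. ]), np.float32(17.0))]
det 338 [ 548.2 -217.6] [71.8 76.4] yaw(x axis) 13.4 ztop 28.6 plate 531 [ 543.7 -215.7   91.7] [(array([ 544.3, -216.3]), array([40.2, 44.4]), np.float32(-34.0))]
390 41 [-33.2 -17.   -6.7] 35.9 404.2
410 164 [-33.5 -19.9  -4.9] 36.1 410.6
430 159 [-31.5 -16.3  -2.7] 36.0 430.5
450 171 [-29.6 -15.7  -0.9] 36.2 450.8
470 43 [-48.2 -19.2  10.2] 36.0 470.0
490 29 [-53.1 -49.5 -42.7] 35.8 491.2
510 82 [-24.5  -9.1   5.4] 36.2 510.0
530 160 [-21.4  -6.3   7.6] 36.1 530.1
550 145 [-19.5  -4.5   9.6] 36.2 550.4
570 141 [-17.3  -4.   11.9] 36.2 570.1
590 141 [-15.   -0.4  13.9] 36.1 590.2
610 141 [-13.1   2.   16.3] 36.1 610.1
630 135 [-10.    5.6  18.7] 36.2 630.3
650 135 [-8.   6.3 20.4] 36.1 650.0
670 133 [-6.   6.6 22.6] 36.1 670.1
690 73 [-4.9  8.5 23.1] 36.2 690.1
```

```bash
python3 - <<'E'
from h import *
from scipy.optimize import least_squares
im,P=world('top','top0')
Q=P[40:295,140:215].reshape(-1,3)
t=Q[(Q[:,2]>34.5)&(Q[:,2]<37.5)]
t=t[((t[:,0]<460)|((t[:,0]>520)&(t[:,0]<700)))]
t=t[np.abs(t[:,1]-(-19.2+0.1058*(t[:,0]-420)))<16]
X=t[:,0]; bs=[]
for lo in np.r_[412:455:6,528:690:6]:
    s=t[(X>=lo)&(X<lo+6)]
    bs.append((lo+3,(np.percentile(s[:,1],4)+np.percentile(s[:,1],96))/2))
bs=np.array(bs); p=np.polyfit(bs[:,0],bs[:,1],1); r=bs[:,1]-np.polyval(p,bs[:,0]); print(p,r.std())
yaw=np.arctan(p[0]); print('yaw',np.degrees(yaw),yaw)
ex=np.array([np.cos(yaw),np.sin(yaw)]); ey=np.array([-ex[1],ex[0]])
o=np.array([0,p[1]])
def loc(q): return np.c_[(q[...,:2]-o)@ex,(q[...,:2]-o)@ey,q[...,2]]
L=loc(Q)
e=L[(abs(L[:,1])<11)&(L[:,2]>30)]; print('near end s',np.percentile(e[:,0],[0,.3,1]),)
lamp=L[(L[:,2]>60)&(L[:,0]>650)]; print('lamp min',np.percentile(lamp[:,0],[0,1,3]), lamp[:,2].max())
s0=np.percentile(e[:,0],0.3)+200
L[:,0]-=s0
c=L[(L[:,2]>41)&(L[:,2]<48)&(L[:,0]<0)]
print('carrier',np.percentile(c,[1,50,99],axis=0))
ctr,sz,y=rect(c);print(ctr,sz,np.degrees(y))
b=L[(L[:,2]>70)&(L[:,0]<0)]; print('holder',rect(b),np.percentile(b,[1,99],axis=0))
k=L[(L[:,2]>41)&(L[:,2]<48)&(L[:,0]<0)]
for lo in range(-110,-50,4):
  s=k[(k[:,0]>=lo)&(k[:,0]<lo+4)]
  if len(s): print(lo,len(s),s[:,1].min(),s[:,1].max())
print('origin',o+ex*s0)
E
```

```text
[  0.10576838 -63.68557549] 0.7192065540414162
yaw 6.037634507509412 0.10537660118806554
near end s [406.86965966 407.58555029 410.5715508 ]
lamp min [717.22845981 732.21099024 741.92648329] 168.45364928203801
carrier [[-131.24139599  -31.58334921   41.17730396]
 [-121.01621198  -19.39895106   44.83859529]
 [ -38.45739871   30.94144378   47.83481528]]
[-88.51846313  -7.35222244] [62.5814208984375, 145.54391479492188] 79.23088
holder (array([-113.33220673,    0.14702415]), [34.322608947753906, 40.48810577392578], np.float32(0.0029463768)) [[-130.16426057  -19.88687546   71.71864546]
 [ -96.61273057   19.883515    124.63406608]]
-110 22 -30.191752899114068 -16.3943942179322
-106 26 -31.8675483039607 -15.10312711395543
-102 18 -32.029549623568116 -15.334569209214445
-98 17 -31.04159543177407 -15.582889349732977
-62 1 4.053255029365655 4.053255029365655
origin [6.04215286e+02 2.21298582e-01]
```

```bash
python3 - <<'E'
from h import *
A=[world('top','top0')[1].reshape(-1,3),world('side','side0')[1].reshape(-1,3)]
Q=np.vstack(A); Q=Q[~np.isnan(Q[:,0])]
ys=list(range(560,-520,-40))
print('x\\y',*[f'{y:5d}' for y in ys])
for x in range(840,160,-40):
    row=[]
    for y in ys:
        m=(abs(Q[:,0]-x)<20)&(abs(Q[:,1]-y)<20)
        row.append(f'{np.percentile(Q[m,2],98):5.0f}' if m.sum()>3 else '    .')
    print(x,*row)
E
```

```text
x\y   560   520   480   440   400   360   320   280   240   200   160   120    80    40     0   -40   -80  -120  -160  -200  -240  -280  -320  -360  -400  -440  -480
840     .     .     .     .     .     .     .   -56   313     2     3     4     4     .     4   164   167   157   194   195   195   195   195   195   191   164     5
800     .     .     .     .     .     .     .   -57   320     4     3     4     4   127   127     5   167   157   195   196   196   196   195   195   192   165     4
760     .     .     .     .     .     .     .   -58   323     3     3     4     4   127   126    35   167   157   193   196   195   193   177   166   164    65    62
720     .     .     .     .     .     .     .   -58   331     3     4     4     4   101   101     6   167   166   166   166   165    68    67    67    65    59    65
680     .     .     .     .     .     .     .   -59   335     2     4     4     4    38    40    12   151   163    67    66    66    63    61    59    58    51    66
640     .     .     .     .     .     .     .   -57   341     3     4     4     4    32    40    19     
[... 1187 characters left out ...]
  -790  -790  -789  -791  -792  -791
320  -791  -792  -791  -791  -792  -792  -791  -792  -792  -791  -790  -790  -791  -792  -791  -791  -792  -790  -792  -792  -792  -790  -791  -792  -792  -791  -791
280   289   307   319  -791  -791  -791  -792  -792  -790  -791  -791  -792  -791  -792  -792  -791  -791  -791  -791  -791  -791  -792  -790  -791  -791  -789  -793
240   303   302   319   345   346  -790  -790  -791  -792  -791  -792  -792  -792  -791  -790  -792  -791  -791  -792  -791  -790  -792  -791  -791  -791  -791  -791
200  -790  -791  -791   346   346  -791  -791  -791  -791  -791  -792  -791  -791  -792  -792  -792  -792  -792  -790  -791  -792  -791  -791  -791  -791  -789  -791
```

```bash
cat >> h.py <<'E'
def to(*wps):
    """wps: (x,y,z,yawdeg) world; prints tool deltas from measured pose"""
    from scipy.spatial.transform import Rotation as Ro
    st=manip.read_state(); R=Ro.from_euler('xyz',st['eef_rot']).as_matrix(); y0=st['eef_rot'][2]
    print('at',st['eef_pos'].round(1),'yaw',np.degrees(y0).round(2),'rot',st['eef_rot'].round(3),'gap',round(st['finger_gap'],1),'j6',st['joints'][5].round(2),'F',st['wrist_force'].round(1),'t',st['clock'])
    for w in wps:
        d=R.T@(np.array(w[:3])-st['eef_pos']); tw=-(np.radians(w[3])-y0); tw=(tw+np.pi)%(2*np.pi)-np.pi
        print(w,'->',d.round(1),round(tw,3))
RY=6.04
EX=np.array([np.cos(np.radians(RY)),np.sin(np.radians(RY))]); EY=np.array([-EX[1],EX[0]]); O=np.array([0,-63.69])
CUV=494.3
def railxy(a): return O+EX*a
E
python3 - <<'E'
from h import *
for k in (51,102,153,-51): print(k,railxy(CUV+k).round(1))
to((330,150,225,100),(440,-150,225,40),(535.6,-349,225,16.5))
E
```

```text
51 [542.3  -6.3]
102 [593.   -0.9]
153 [643.7   4.4]
-51 [440.8 -17. ]
at [236.1 496.6 219. ] yaw 154.57 rot [-3.141 -0.     2.698] gap 93.9 j6 -0.07 F [ 0.6 -0.1  0.1] t 0.15
(330, 150, 225, 100) -> [-233.6 -272.7   -5.7] 0.952
(440, -150, 225, 40) -> [-461.8 -496.4   -5.6] 2.0
(535.6, -349, 225, 16.5) -> [-633.6 -635.    -5.5] 2.41
```

Request:
jog_arm(
  deltas="-39 -45 -2 0.16 80; -78 -91 -4 0.32 70; -117 -136 -6 0.48 60; -156 -182 -6 0.64 60; -195 -227 -6 0.8 60; -234 -273 -6 0.95 60; -275 -313 -6 1.12 60; -315 -353 -6 1.28 60; -355 -393 -6 1.44 60; -395 -432 -6 1.6 60",
)

```text
clock: 1.4
eef_pos: [407.6, -65.0, 225.5]
eef_rot: [3.141, -0.0, 1.092]
wrist_force: [0.1, 1.2, 0.9]
finger_gap: 59.6
```

```bash
python3 - <<'E'
from h import *
to((440,-150,225,40),(535.6-50,-349,225,16.5),(535.6,-349,225,16.5))
E
```

```text
at [407.6 -65.  225.5] yaw 62.57 rot [ 3.141 -0.     1.092] gap 59.6 j6 0.23 F [0.1 1.2 0.9] t 1.4
(440, -150, 225, 40) -> [-60.5  67.9   0.5] 0.394
(485.6, -349, 225, 16.5) -> [-216.1  200.     0.6] 0.804
(535.6, -349, 225, 16.5) -> [-193.1  244.4    0.6] 0.804
```

Request:
jog_arm(
  deltas="-30 34 0 0.18 60; -60 68 0 0.35 60; -90 110 0 0.5 60; -122 155 0 0.65 60; -155 195 0 0.8 60; -180 230 0 0.8 60; -193 244 0 0.8 60; -193 244 0 0.8 60; -193 244 0 0.8 60; -193 244 0 0.8 60",
)

```text
clock: 2.65
eef_pos: [536.6, -345.2, 225.9]
eef_rot: [3.141, -0.0, 0.299]
wrist_force: [-0.3, -0.5, 0.0]
finger_gap: 59.8
```

```bash
python3 - <<'E'
from h import *
to((535.6,-349,225,16.5))
snap('wrist','w1')
im,P=world('wrist','w1')
Q=P.reshape(-1,3)
m=(abs(Q[:,0]-535.6)<45)&(abs(Q[:,1]+349)<45)
q=Q[m&(Q[:,2]>20)&(Q[:,2]<34)]; print(len(q),rect(q),np.median(q[:,2]))
t=Q[m&(Q[:,2]>82)&(Q[:,2]<110)]; print(len(t),rect(t),np.median(t[:,2]),np.percentile(t,[1,99],axis=0))
E
```

```text
at [ 536.6 -345.2  225.9] yaw 17.1 rot [ 3.141 -0.     0.299] gap 59.8 j6 0.64 F [-0.3 -0.5  0. ] t 2.65
(535.6, -349, 225, 16.5) -> [-2.1  3.3  0.9] 0.011
1044 (array([ 539.71594238, -351.87316895]), [36.15659713745117, 71.86003875732422], np.float32(0.279526)) 28.11041820164347
895 (array([ 538.98187256, -347.96505737]), [19.053224563598633, 39.68191146850586], np.float32(0.3036406)) 92.1154026805153 [[ 526.06888974 -367.3549667    85.45586033]
 [ 551.84114311 -327.77108399   93.74742413]]
```

View pics/w1.png

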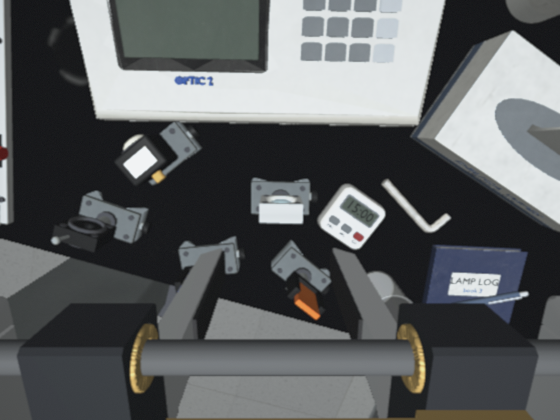

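Request:
jog_arm(
  deltas="0 3.4 50 0.007 60; 0 3.4 100 0.007 60; 0 3.4 130 0.007 60; 0 3.4 147 0.007 60; 0 3.4 147 0.007 60; 0 3.4 147 0.007 30; 0 3.4 147 0.007 30; 0 3.4 147 0.007 30; 0 3.4 147 0.007 30; 0 3.4 147 0.007 30",
  squeeze=40,
)

```text
clock: 3.95
eef_pos: [538.1, -349.4, 79.5]
eef_rot: [3.14, -0.001, 0.291]
wrist_force: [-0.8, 2.0, 6.3]
finger_gap: 40.0
```

```bash
python3 - <<'E'
from h import *
a=railxy(CUV+153+2.0)
to((*a,222,RY),(*a,120,RY),(537.5,-348.5,222,16.7))
E
```

```text
at [ 538.1 -349.4   79.5] yaw 16.67 rot [ 3.14e+00 -1.00e-03  2.91e-01] gap 40.0 j6 0.65 F [-0.8  2.   6.3] t 3.95
(np.float64(645.6955268730516), np.float64(4.631128328887257), 222, 6.04) -> [ 204.8 -308.1 -142.6] 0.185
(np.float64(645.6955268730516), np.float64(4.631128328887257), 120, 6.04) -> [ 204.7 -308.2  -40.6] 0.185
(537.5, -348.5, 222, 16.7) -> [  -0.2   -0.9 -142.5] -0.001
```

Request:
jog_arm(
  deltas="0 0 -10 0 30; 0 0 -40 0 30; 0 0 -80 0 30; 0 0 -120 0 30; 8 -12 -142 0 30; 28 -42 -142 0.02 30; 53 -80 -142 0.05 30; 78 -117 -142 0.08 30; 103 -155 -142 0.11 30; 128 -192 -142 0.13 30",
)

```text
clock: 5.2
eef_pos: [605.4, -127.2, 220.8]
eef_rot: [3.142, 0.0, 0.16]
wrist_force: [0.9, -0.1, -2.4]
finger_gap: 39.5
```

Request:
jog_arm(
  deltas="24 -37 0 0.02 30; 44 -67 0 0.04 30; 59 -90 0 0.05 30; 70 -107 0 0.05 30; 75 -115 0 0.05 30; 77 -116 0 0.05 30; 77 -116 0 0.05 30; 77 -116 0 0.05 30; 77 -116 0 0.05 30; 77 -116 0 0.05 30",
)

```text
clock: 6.45
eef_pos: [662.7, -2.0, 220.5]
eef_rot: [3.142, -0.0, 0.111]
wrist_force: [-1.1, 0.1, -3.3]
finger_gap: 39.7
```

```bash
python3 - <<'E'
from h import *
a=railxy(CUV+153+2.3)
to((*a,222,RY),(*a,130,RY),(*a,95,RY))
snap('wrist','w2'); snap('side','s2')
im,P=world('wrist','w2')
Q=P.reshape(-1,3); L=np.c_[(Q[:,:2]-O)@EX-CUV,(Q[:,:2]-O)@EY,Q[:,2]]
for lo,hi in((33,38.5),):
  for s in range(-40,130,15):
    q=L[(L[:,2]>lo)&(L[:,2]<hi)&(L[:,0]>s)&(L[:,0]<s+15)&(abs(L[:,1])<30)]
    if len(q)>20: print(s,len(q),np.percentile(q[:,1],[3,97]).round(1),q[:,2].mean().round(1))
E
```

```text
at [662.7  -2.  220.5] yaw 6.33 rot [ 3.142 -0.     0.111] gap 39.7 j6 1.4 F [-1.1  0.1 -3.3] t 6.45
(np.float64(645.9938614765659), np.float64(4.662695152387428), 222, 6.04) -> [-15.8  -8.4  -1.5] 0.005
(np.float64(645.9938614765659), np.float64(4.662695152387428), 130, 6.04) -> [-15.8  -8.4  90.5] 0.005
(np.float64(645.9938614765659), np.float64(4.662695152387428), 95, 6.04) -> [-15.8  -8.4 125.5] 0.005
20 353 [-24.6  25.2] 36.1
35 259 [-12.6  15.5] 36.0
```

View pics/w2.png

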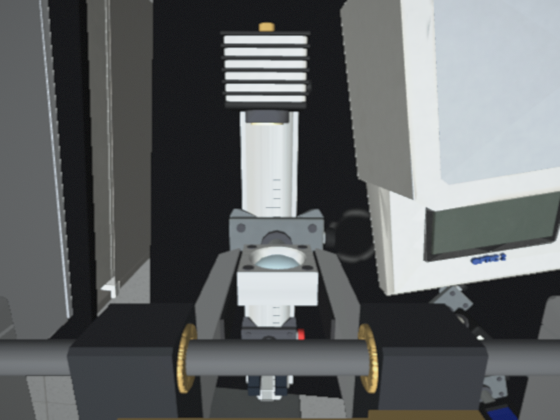

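View pics/s2.png

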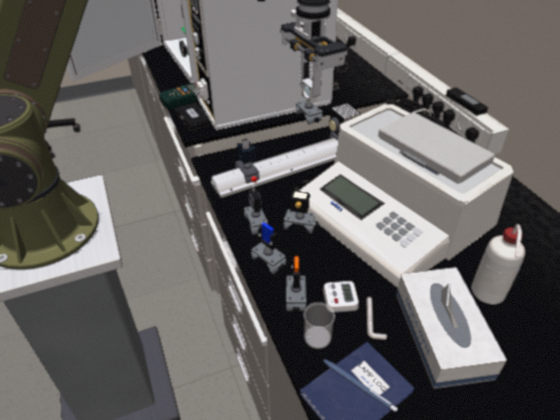

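Request:
jog_arm(
  deltas="-8 -4 10 0.005 30; -15.8 -8.4 25 0.005 30; -15.8 -8.4 45 0.005 30; -15.8 -8.4 65 0.005 30; -15.8 -8.4 80 0.005 30; -15.8 -8.4 90 0.005 30; -15.8 -8.4 90 0.005 30; -15.8 -8.4 90 0.005 30; -15.8 -8.4 90 0.005 30; -15.8 -8.4 90 0.005 30",
)

```text
clock: 7.8
eef_pos: [646.2, 4.8, 130.8]
eef_rot: [3.142, -0.001, 0.106]
wrist_force: [-0.3, 0.3, -2.6]
finger_gap: 39.8
```

```bash
cat >> h.py <<'E'
def local(tag,n='wrist'):
    im,P=world(n,tag); Q=P.reshape(-1,3)
    return np.c_[(Q[:,:2]-O)@EX-CUV,(Q[:,:2]-O)@EY,Q[:,2]]
E
python3 - <<'E'
from h import *
a=railxy(CUV+153+2.3)
to((*a,130,RY),(*a,95,RY))
snap('wrist','w3')
L=local('w3')
for s in range(160,250,15):
    q=L[(L[:,2]>33)&(L[:,2]<39)&(L[:,0]>s)&(L[:,0]<s+15)&(abs(L[:,1])<18)]
    if len(q)>20: print(s,len(q),np.percentile(q[:,1],[3,97]).round(1),np.percentile(q[:,1],[3,97]).mean().round(2),q[:,2].mean().round(1))
q=L[(L[:,0]>130)&(L[:,0]<185)&(abs(L[:,1])<45)&(L[:,2]>72)&(L[:,2]<85)]
if len(q)>50: print('carrier',rect(q),q[:,2].mean())
q=L[(L[:,0]>120)&(L[:,0]<185)&(abs(L[:,1])<30)&(L[:,2]>136)&(L[:,2]<150)]
if len(q)>50: print('plate',rect(q),np.percentile(q,[1,50,99],axis=0))
q=L[(L[:,0]>-40)&(L[:,0]<40)&(abs(L[:,1])<45)&(L[:,2]>70)]
if len(q)>50: print('holder',len(q),rect(q),np.percentile(q,[1,50,99],axis=0))
q=L[(L[:,0]>230)&(L[:,0]<300)&(abs(L[:,1])<45)&(L[:,2]>90)]
if len(q)>50: print('lamp',len(q),rect(q),np.percentile(q,[1,50,99],axis=0))
E
```

```text
at [646.2   4.8 130.8] yaw 6.06 rot [ 3.142e+00 -1.000e-03  1.060e-01] gap 39.8 j6 1.42 F [-0.3  0.3 -2.6] t 7.8
(np.float64(645.9938614765659), np.float64(4.662695152387428), 130, 6.04) -> [-0.2  0.1  0.8] 0.0
(np.float64(645.9938614765659), np.float64(4.662695152387428), 95, 6.04) -> [-0.2  0.1 35.8] 0.0
160 512 [-12.4  15.6] 1.63 36.0
175 700 [-12.2  15.5] 1.65 36.0
190 729 [-12.   15.3] 1.65 36.0
205 759 [-11.9  15.3] 1.72 36.0
220 776 [-12.3  15.7] 1.69 36.0
235 835 [-12.1  15.5] 1.7 36.0
carrier (array([163.08778381,  -0.31165314]), [22.867551803588867, 67.64315032958984], np.float32(-0.0071413517)) 79.59000558379056
plate (array([1.57400894e+02, 1.47380829e-01]), [21.866294860839844, 59.881858825683594], np.float32(-0.009513378)) [[147.14008071 -28.51623218 136.63459699]
 [159.37058187   0.54411283 143.73419581]
 [167.81146434  28.52168625 149.51925263]]
holder 1035 (array([14.6936264 ,  1.44382286]), [13.465946197509766, 39.966148376464844], np.float32(-0.016640544)) [[  8.63073134 -18.21732503  70.32578769]
 [ 19.47763392   1.78263517  78.26873084]
 [ 20.83048161  20.88436677  89.84124556]]
lamp 11158 (array([269.8343811 ,   1.59914398]), [39.33073043823242, 63.799625396728516], np.float32(0.0027570724)) [[250.96781575 -28.59943946  94.56787349]
 [272.22023436   1.67832905 122.39566797]
 [288.97170387  32.01215669 125.32543788]]
```

View pics/w3.png

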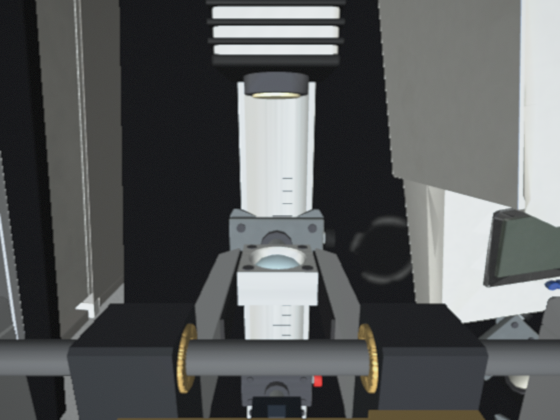

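```bash
python3 - <<'E'
from h import *
L=local('w3')
q=L[(L[:,0]>130)&(L[:,0]<185)&(abs(L[:,1]+.3)<17)&(L[:,2]>139)&(L[:,2]<148)]
print('plate',np.percentile(q,[1,50,99],axis=0))
q=L[(L[:,0]>150)&(L[:,0]<185)&(abs(L[:,1])<45)&(L[:,2]>77)&(L[:,2]<82)]
print('carrier front',np.percentile(q[:,0],[50,97,99,100]))
E
```

```text
plate [[147.03478956 -16.93812172 139.57239675]
 [157.23849352  -0.4245194  143.72406659]
 [165.55258826  16.42620689 145.20274108]]
carrier front [166.45956068 173.98642172 174.21337927 174.61045689]
```

Request:
jog_arm(
  deltas="0 -1 5 0 30; 0.3 -2 12 0 30; 0.3 -2 18 0 30; 0.3 -2 23 0 30; 0.3 -2 28 0 30; 0.3 -2 32 0 30; 0.3 -2 34 0 30; 0.3 -2 35.5 0 30; 0.3 -2 36 0 30; 0.3 -2 36 0 30",
)

```text
clock: 9.1
eef_pos: [646.7, 5.9, 95.4]
eef_rot: [3.14, -0.002, 0.106]
wrist_force: [0.1, -6.5, 1.6]
finger_gap: 39.9
```

Request:
jog_arm(
  deltas="0 0 0 0 60; 0 0 0 0 60; 0 0 0 0 60; 0 0 -10 0 60; 0 0 -30 0 60; 0 0 -70 0 60; 0 0 -120 0 60; 0 0 -125 0 60; 0 0 -125 0 60; 0 0 -125 0 60",
)

```text
clock: 10.35
eef_pos: [645.7, 6.9, 218.2]
eef_rot: [-3.141, 0.002, 0.106]
wrist_force: [-0.1, 0.0, 0.3]
finger_gap: 59.9
```

```bash
python3 - <<'E'
from h import *
to((640,-10,222,RY),(500,-330,222,-10),(456.5,-399.5,222,-23.7))
snap('wrist','w4'); snap('top','t4')
for n,t in(('wrist','w4'),('top','t4')):
    L=local(t,n)
    for nm,c in(('lens',153),('holder',0)):
        m=(abs(L[:,0]-c)<24)&(abs(L[:,1])<36)
        q=L[m&(L[:,2]>41)&(L[:,2]<48)]
        print(n,nm,len(q),np.percentile(q,[0.5,50,99.5],axis=0).round(1).tolist() if len(q) else '')
        if len(q): print('  car',rect(q))
        q=L[m&(L[:,2]>95)&(abs(L[:,1])<22)]
        if len(q):print('  plate',rect(q),q[:,2].max())
E
```

```text
at [645.7   6.9 218.2] yaw 6.06 rot [-3.141e+00  2.000e-03  1.060e-01] gap 59.9 j6 1.42 F [-0.1  0.   0.3] t 10.35
(640, -10, 222, 6.04) -> [-7.5 16.2 -3.8] 0.0
(500, -330, 222, -10) -> [-180.5  319.6   -3.5] 0.28
(456.5, -399.5, 222, -23.7) -> [-231.1  384.1   -3.4] 0.519
wrist lens 1086 [[139.3, -29.4, 42.2], [166.0, 1.5, 44.2], [174.5, 33.8, 46.6]]
  car (array([156.88778687,   2.21432877]), [35.511268615722656, 63.629051208496094], np.float32(0.0032556057))
  plate (array([1.62131302e+02, 6.42585754e-02]), [29.737565994262695, 43.76010513305664], np.float32(0.00048542023)) 328.3357435602044
wrist holder 878 [[-5.9, -30.3, 41.1], [12.7, 1.0, 44.2], [21.6, 33.2, 47.7]]
  car (array([7.70890522, 1.44164848]), [28.089569091796875, 63.713600158691406], np.float32(0.009774923))
  plate (array([-2.08343983,  1.28641319]), [23.716428756713867, 39.75933837890625], np.float32(0.010078192)) 124.63861788864412
top lens 426 [[135.6, -30.9, 41.2], [145.8, -10.4, 44.7], [171.5, 32.5, 47.9]]
  car (array([153.75253296,   0.76625252]), [36.99058532714844, 64.20661163330078], np.float32(0.015607595))
  plate (array([1.52492905e+02, 2.12421417e-02]), [43.987091064453125, 46.98719024658203], np.float32(-1.5697323)) 512.2805810212448
top holder 292 [[-17.8, -32.1, 41.3], [-7.3, -19.8, 44.6], [17.6, 31.2, 47.8]]
  car (array([-0.19736671, -0.38532257]), [35.617862701416016, 63.802494049072266], np.float32(0.008302927))
  plate (array([-5.53131104e-05, -1.49116516e-02]), [43.95748519897461, 47.95667266845703], np.float32(-1.5701168)) 572.3943701254279
```

View pics/w4.png

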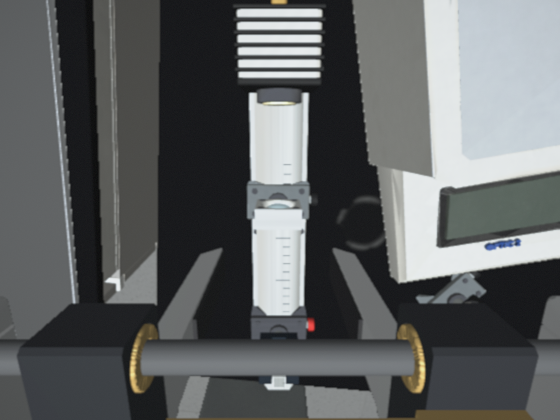

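Request:
jog_arm(
  deltas="-25 42 -3 0.05 60; -55 92 -3 0.12 60; -85 142 -3 0.2 60; -115 192 -3 0.27 60; -145 242 -3 0.33 60; -175 292 -3 0.4 60; -202 336 -3 0.46 60; -222 369 -3 0.52 60; -231 384 -3 0.52 60; -231 384 -3 0.52 60",
)

```text
clock: 11.7
eef_pos: [456.8, -399.5, 221.9]
eef_rot: [-3.141, 0.001, -0.414]
wrist_force: [-0.3, 0.5, -1.1]
finger_gap: 60.2
```

```bash
python3 - <<'E'
from h import *
to((456.5,-399.5,222,-23.7),(456.5,-399.5,79,-23.7))
E
```

```text
at [ 456.8 -399.5  221.9] yaw -23.72 rot [-3.141e+00  1.000e-03 -4.140e-01] gap 60.2 j6 1.21 F [-0.3  0.5 -1.1] t 11.7
(456.5, -399.5, 222, -23.7) -> [-0.3  0.1 -0.1] -0.0
(456.5, -399.5, 79, -23.7) -> [ -0.2   0.2 142.9] -0.0
```

Request:
jog_arm(
  deltas="0 0 50 0 60; 0 0 100 0 60; 0 0 130 0 60; 0 0 143 0 60; 0 0 143 0 60; 0 0 143 0 30; 0 0 143 0 30; 0 0 143 0 30; 0 0 143 0 30; 0 0 143 0 30",
  squeeze=40,
)

```text
clock: 12.95
eef_pos: [457.3, -399.8, 80.4]
eef_rot: [3.141, -0.002, -0.414]
wrist_force: [-0.3, -1.2, 6.8]
finger_gap: 39.4
```

```bash
python3 - <<'E'
from h import *
s=manip.read_state()['eef_pos']; y=np.radians(-23.7)
off=(s[:2]-[455.1,-400.5])@[np.cos(y),np.sin(y)]; print('off',off)
a=railxy(CUV+102+off)+EY*1
to((*a,222,RY),(*a,130,RY))
E
```

```text
off 1.7853523812572463
at [ 457.3 -399.8   80.4] yaw -23.74 rot [ 3.141e+00 -2.000e-03 -4.140e-01] gap 39.4 j6 1.21 F [-0.3 -1.2  6.8] t 12.95
(np.float64(594.6599654898224), np.float64(0.2366312005862985), 222, 6.04) -> [ -35.2 -421.4 -141.9] -0.52
(np.float64(594.6599654898224), np.float64(0.2366312005862985), 130, 6.04) -> [ -35.3 -421.5  -49.9] -0.52
```

Request:
jog_arm(
  deltas="0 0 -10 0 30; 0 0 -40 0 30; 0 0 -80 0 30; 0 0 -120 0 30; -1 -12 -142 -0.05 30; -4 -45 -142 -0.12 30; -8 -90 -142 -0.2 30; -12 -138 -142 -0.28 30; -16 -186 -142 -0.36 30; -20 -234 -142 -0.44 30",
)

```text
clock: 14.2
eef_pos: [533.0, -175.5, 221.7]
eef_rot: [-3.141, 0.0, 0.028]
wrist_force: [0.1, -0.4, -2.4]
finger_gap: 39.7
```

```bash
python3 - <<'E'
from h import *
a=railxy(CUV+102+1.8)+EY*1
to((*a,222,RY),(*a,130,RY))
E
```

```text
at [ 533.  -175.5  221.7] yaw 1.62 rot [-3.141  0.     0.028] gap 39.7 j6 1.16 F [ 0.1 -0.4 -2.4] t 14.2
(np.float64(594.6745317949226), np.float64(0.23817246323813257), 222, 6.04) -> [  66.7 -174.    -0.3] -0.077
(np.float64(594.6745317949226), np.float64(0.23817246323813257), 130, 6.04) -> [  66.7 -173.9   91.7] -0.077
```

Request:
jog_arm(
  deltas="16 -42 0 -0.02 30; 32 -82 0 -0.04 30; 46 -120 0 -0.06 30; 57 -150 0 -0.077 30; 64 -168 0 -0.077 30; 67 -174 0 -0.077 30; 67 -174 20 -0.077 30; 67 -174 50 -0.077 30; 67 -174 78 -0.077 30; 67 -174 92 -0.077 30",
)

```text
clock: 15.45
eef_pos: [594.8, -2.3, 128.1]
eef_rot: [-3.141, 0.002, 0.102]
wrist_force: [-0.3, -0.2, -2.6]
finger_gap: 39.6
```

Request:
jog_arm(
  deltas="0 0 0 0 30; 0 0 0 0 30; 0 0 0 0 30; 0 0 0 0 30; 0 0 0 0 30; 0 0 0 0 30; 0 0 0 0 30; 0 0 0 0 30; 0 0 0 0 30; 0 0 0 0 30",
)

```text
clock: 16.7
eef_pos: [595.4, -1.5, 129.4]
eef_rot: [3.142, 0.0, 0.103]
wrist_force: [-0.1, 0.2, -2.4]
finger_gap: 39.8
```

```bash
python3 - <<'E'
from h import *
a=railxy(CUV+102+1.8)+EY*1
to((*a,130,RY),(*a,96,RY))
snap('wrist','w5'); L=local('w5')
q=L[(L[:,0]>100)&(L[:,0]<134)&(abs(L[:,1])<45)&(L[:,2]>75)&(L[:,2]<83)]
if len(q)>50: print('carrier',rect(q),np.percentile(q,[1,50,99],axis=0))
q=L[(L[:,0]>134)&(L[:,0]<184)&(abs(L[:,1])<45)&(L[:,2]>41)&(L[:,2]<48)]
print('lens',rect(q),np.percentile(q,[1,50,99],axis=0))
E
```

```text
at [595.4  -1.5 129.4] yaw 5.89 rot [3.142 0.    0.103] gap 39.8 j6 1.4 F [-0.1  0.2 -2.4] t 16.7
(np.float64(594.6745317949226), np.float64(0.23817246323813257), 130, 6.04) -> [-0.5 -1.8 -0.6] -0.003
(np.float64(594.6745317949226), np.float64(0.23817246323813257), 96, 6.04) -> [-0.5 -1.8 33.4] -0.003
carrier (array([111.828125  ,  -0.85554886]), [23.04042625427246, 64.1191635131836], np.float32(-0.0042419434)) [[101.58445657 -32.07667664  75.47179222]
 [114.64390218  -1.15064983  77.60202103]
 [123.10762745  30.53674944  82.74483037]]
lens (array([156.53475952,   2.42899132]), [35.57830810546875, 64.13758850097656], np.float32(-0.008870244)) [[139.9236063  -29.14265909  42.42231579]
 [167.63698208  -0.57495069  44.18273992]
 [174.1453951   33.88041165  46.28003981]]
```

View pics/w5.png

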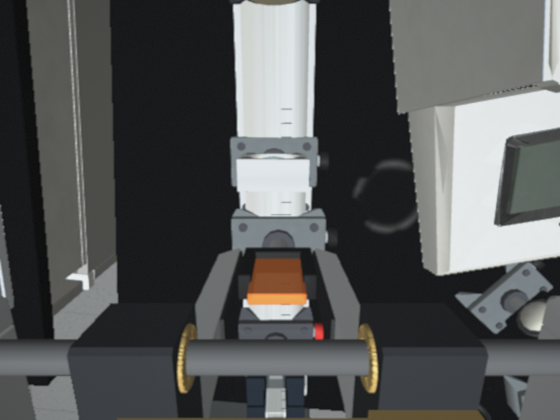

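Request:
jog_arm(
  deltas="0 -1.5 5 0 30; -0.2 -3 12 -0.003 30; -0.2 -3 18 -0.003 30; -0.2 -3 22 -0.003 30; -0.2 -3 26 -0.003 30; -0.2 -3 30 -0.003 30; -0.2 -3 32 -0.003 30; -0.2 -3 33.5 -0.003 30; -0.2 -3 34 -0.003 30; -0.2 -3 34 -0.003 30",
)

```text
clock: 18.0
eef_pos: [595.2, 1.5, 96.2]
eef_rot: [3.141, -0.001, 0.106]
wrist_force: [-2.0, -0.2, 5.2]
finger_gap: 39.6
```

Request:
jog_arm(
  deltas="0 0 0 0 60; 0 0 0 0 60; 0 0 0 0 60; 0 0 -10 0 60; 0 0 -30 0 60; 0 0 -70 0 60; 0 0 -120 0 60; 0 0 -125 0 60; 0 0 -125 0 60; 0 0 -125 0 60",
)

```text
clock: 19.25
eef_pos: [594.4, 1.5, 219.1]
eef_rot: [-3.141, 0.002, 0.106]
wrist_force: [0.8, 0.2, -0.5]
finger_gap: 60.3
```

```bash
python3 - <<'E'
from h import *
to((457.3,-170.8,222,-3.5),(457.3,-170.8,79.5,-3.5))
snap('top','t6')
L=local('t6','top')
for nm,c in(('lens',153),('amber',102),('holder',0)):
    m=(abs(L[:,0]-c)<24)&(abs(L[:,1])<36)
    q=L[m&(L[:,2]>41.5)&(L[:,2]<47)]
    print(nm,len(q),rect(q),np.percentile(q,[.5,50,99.5],axis=0).round(1).tolist())
E
```

```text
at [594.4   1.5 219.1] yaw 6.06 rot [-3.141e+00  2.000e-03  1.060e-01] gap 60.3 j6 1.41 F [ 0.8  0.2 -0.5] t 19.25
(457.3, -170.8, 222, -3.5) -> [-154.5  156.9   -2.6] 0.167
(457.3, -170.8, 79.5, -3.5) -> [-154.2  156.9  139.9] 0.167
lens 367 (array([152.8301239 ,   0.91180801]), [35.42316818237305, 63.8661994934082], np.float32(0.010561228)) [[135.5, -30.8, 41.6], [145.4, -8.5, 44.5], [170.3, 32.5, 46.9]]
amber 393 (array([101.81356812,   0.57673264]), [36.80366134643555, 63.74457550048828], np.float32(0.039894342)) [[84.1, -31.0, 41.6], [95.2, -11.8, 44.8], [120.4, 32.1, 47.0]]
holder 269 (array([ 0.20288849, -0.27520561]), [36.22682189941406, 63.30419921875], np.float32(-0.008594394)) [[-17.8, -31.8, 41.6], [-6.7, -19.8, 44.7], [17.9, 31.1, 47.0]]
```

Request:
jog_arm(
  deltas="-22 22 -2 0.03 60; -55 56 -2 0.08 60; -90 92 -2 0.13 60; -122 124 -2 0.167 60; -145 147 -2 0.167 60; -154.5 157 -2 0.167 60; -154.5 157 -2 0.167 60; -154.5 157 40 0.167 60; -154.5 157 85 0.167 60; -154.5 157 85 0.167 60",
)

```text
clock: 20.55
eef_pos: [457.1, -169.5, 133.1]
eef_rot: [-3.139, 0.005, -0.06]
wrist_force: [-0.2, -0.1, 0.2]
finger_gap: 60.0
```

```bash
python3 - <<'E'
from h import *
to((457.3,-170.8,79.5,-3.5))
E
```

```text
at [ 457.1 -169.5  133.1] yaw -3.44 rot [-3.139  0.005 -0.06 ] gap 60.0 j6 1.2 F [-0.2 -0.1  0.2] t 20.55
(457.3, -170.8, 79.5, -3.5) -> [ 0.6  1.4 53.6] 0.001
```

Request:
jog_arm(
  deltas="0 1 25 0 60; 0 1 45 0 60; 0 1 53.5 0 60; 0 1 53.5 0 60; 0 1 53.5 0 30; 0 1 53.5 0 30; 0 1 53.5 0 30; 0 1 53.5 0 30; 0 1 53.5 0 30; 0 1 53.5 0 30",
  squeeze=40,
)

```text
clock: 21.8
eef_pos: [458.1, -172.0, 82.5]
eef_rot: [3.141, -0.001, -0.061]
wrist_force: [0.4, 1.1, 6.1]
finger_gap: 39.5
```

```bash
python3 - <<'E'
from h import *
s=manip.read_state()['eef_pos']; y=np.radians(-3.5)
off=(s[:2]-[455.6,-171.3])@[np.cos(y),np.sin(y)]; print('off',off)
a=railxy(CUV+51+off)+EY*2
to((*a,222,RY),(*a,130,RY))
E
```

```text
off 2.507846910380679
at [ 458.1 -172.    82.5] yaw -3.51 rot [ 3.141e+00 -1.000e-03 -6.100e-02] gap 39.5 j6 1.2 F [0.4 1.1 6.1] t 21.8
(np.float64(544.5563438769943), np.float64(-4.059257258460427), 222, 6.04) -> [  76.2 -172.9 -139.5] -0.167
(np.float64(544.5563438769943), np.float64(-4.059257258460427), 130, 6.04) -> [  76.1 -172.9  -47.5] -0.167
```

Request:
jog_arm(
  deltas="0 0 -10 0 30; 0 0 -40 0 30; 0 0 -80 0 30; 0 0 -120 0 30; 4 -10 -138 -0.03 30; 18 -40 -138 -0.07 30; 36 -82 -138 -0.11 30; 54 -124 -138 -0.15 30; 68 -156 -138 -0.167 30; 76 -173 -138 -0.167 30",
)

```text
clock: 23.05
eef_pos: [544.4, -2.6, 220.0]
eef_rot: [-3.142, 0.0, 0.107]
wrist_force: [0.3, -0.5, -3.0]
finger_gap: 39.6
```

Request:
jog_arm(
  deltas="0 0 0 0 30; 0 0 20 0 30; 0 0 50 0 30; 0 0 75 0 30; 0 0 90 0 30; 0 0 90 0 30; 0 0 90 0 30; 0 0 90 0 30; 0 0 90 0 30; 0 0 90 0 30",
)

```text
clock: 24.3
eef_pos: [544.2, -3.9, 130.2]
eef_rot: [3.142, -0.0, 0.106]
wrist_force: [1.0, 0.6, -3.1]
finger_gap: 39.4
```

```bash
python3 - <<'E'
from h import *
a=railxy(CUV+51+2.5)+EY*2
to((*a,130,RY),(*a,98,RY))
snap('wrist','w7'); L=local('w7')
q=L[(L[:,0]>48)&(L[:,0]<82)&(abs(L[:,1])<45)&(L[:,2]>72)&(L[:,2]<83)]
if len(q)>50: print('carrier',rect(q),np.percentile(q,[1,50,99],axis=0))
for c in(104,156):
  q=L[(abs(L[:,0]-c)<22)&(abs(L[:,1])<45)&(L[:,2]>41)&(L[:,2]<48)]
  print(c,rect(q),np.percentile(q,[1,50,99],axis=0))
E
```

```text
at [544.2  -3.9 130.2] yaw 6.07 rot [ 3.142 -0.     0.106] gap 39.4 j6 1.39 F [ 1.   0.6 -3.1] t 24.3
(np.float64(544.5485405273369), np.float64(-4.0600829319104506), 130, 6.04) -> [0.3 0.2 0.2] 0.001
(np.float64(544.5485405273369), np.float64(-4.0600829319104506), 98, 6.04) -> [ 0.3  0.2 32.2] 0.001
carrier (array([59.87456512,  3.49232674]), [23.31224250793457, 64.00187683105469], np.float32(0.0057132244)) [[ 49.59072826 -27.74159042  72.59445816]
 [ 62.44544298   3.23744126  76.16803096]
 [ 71.15753552  34.72164426  82.65263892]]
104 (array([105.13111877,   2.18716621]), [35.75210189819336, 64.17046356201172], np.float32(0.002701044)) [[ 87.48387637 -29.33243626  42.28314694]
 [114.53522925   1.88898303  44.1544745 ]
 [122.9936942   33.58768896  46.08959784]]
156 (array([156.26332092,   2.50562859]), [36.00334548950195, 64.13563537597656], np.float32(0.0056831837)) [[138.43239396 -29.16976373  42.23993825]
 [145.81645885   2.65694496  44.17779327]
 [173.37613713  34.01176318  46.1961495 ]]
```

View pics/w7.png

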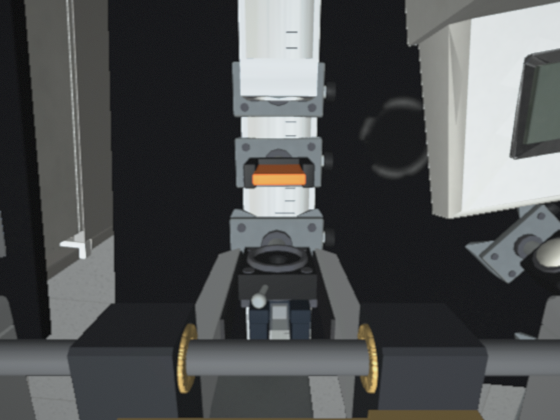

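Request:
jog_arm(
  deltas="0.5 1 5 0 30; 0.5 1 12 0 30; 0.5 1 18 0 30; 0.5 1 22 0 30; 0.5 1 25 0 30; 0.5 1 28 0 30; 0.5 1 30 0 30; 0.5 1 32 0 30; 0.5 1 32.6 0 30; 0.5 1 32.6 0 30",
)

```text
clock: 25.6
eef_pos: [545.2, -5.0, 98.3]
eef_rot: [3.141, -0.002, 0.106]
wrist_force: [-1.1, -0.6, 6.9]
finger_gap: 39.5
```

Request:
jog_arm(
  deltas="0 0 0 0 60; 0 0 0 0 60; 0 0 0 0 60; 0 0 -10 0 60; 0 0 -30 0 60; 0 0 -70 0 60; 0 0 -120 0 60; 0 0 -125 0 60; 0 0 -125 0 60; 0 0 -125 0 60",
)

```text
clock: 26.85
eef_pos: [544.3, -4.8, 221.1]
eef_rot: [-3.141, 0.002, 0.106]
wrist_force: [0.1, 0.5, 0.6]
finger_gap: 60.0
```

```bash
python3 - <<'E'
from h import *
to((544.5,-216,222,56))
snap('top','t8')
im,P=world('top','t8')
L=local('t8','top')
for nm,c in(('lens',153),('amber',102),('iris',51),('holder',0)):
    m=(abs(L[:,0]-c)<22)&(abs(L[:,1])<36)
    q=L[m&(L[:,2]>41.5)&(L[:,2]<47)]
    print(nm,len(q),rect(q),np.percentile(q,[.5,50,99.5],axis=0).round(1).tolist())
# detector from the first top view
im,P=world('top','top0'); Q=P.reshape(-1,3); C=im.reshape(-1,3).astype(int)
m=(abs(Q[:,0]-544)<40)&(abs(Q[:,1]+216)<40)
q=Q[m&(Q[:,2]>25)&(Q[:,2]<31)&(C.mean(1)<180)]; print('car',rect(q))
q=Q[m&(Q[:,2]>88)&(C.min(1)>170)]; print('white plate',rect(q),np.median(q[:,2]))
E
```

```text
at [544.3  -4.8 221.1] yaw 6.06 rot [-3.141e+00  2.000e-03  1.060e-01] gap 60.0 j6 1.39 F [0.1 0.5 0.6] t 26.85
(544.5, -216, 222, 56) -> [-22.1 210.   -1. ] -0.872Traceback (most recent call last):
  File "<stdin>", line 9, in <module>
    return _quantile_unchecked(
        a, q, axis, out, overwrite_input, method, keepdims, weights)
    return _ureduce(a,
                    func=_quantile_ureduce_func,
    ...<5 lines>...
                    overwrite_input=overwrite_input,
                    method=method)
    r = func(a, **kwargs)
    result = _quantile(arr,
                       quantiles=q,
    ...<2 lines>...
                       out=out,
                       weights=wgt)
    slices_having_nans = np.isnan(arr[-1, ...])
                                  ~~~^^^^^^^^^
IndexError: index -1 is out of bounds for axis 0 with size 0
```

Request:
jog_arm(
  deltas="-2 20 -1 -0.09 60; -6 60 -1 -0.2 60; -11 105 -1 -0.35 60; -16 150 -1 -0.5 60; -20 185 -1 -0.65 60; -22 205 -1 -0.8 60; -22 210 -1 -0.87 60; -22 210 -1 -0.87 60; -22 210 -1 -0.87 60; -22 210 -1 -0.87 60",
)

```text
clock: 28.15
eef_pos: [545.1, -215.6, 223.3]
eef_rot: [-3.141, 0.0, 0.975]
wrist_force: [0.4, 0.1, 0.1]
finger_gap: 59.7
```

```bash
python3 - <<'E'
from h import *
to((544.5,-216,222,56))
im,P=world('top','top0'); Q=P.reshape(-1,3); C=im.reshape(-1,3).astype(int)
m=(abs(Q[:,0]-544)<40)&(abs(Q[:,1]+216)<40)
q=Q[m&(Q[:,2]>25)&(Q[:,2]<31)&(C.mean(1)<150)]; print('top car',len(q),rect(q))
q=Q[m&(Q[:,2]>88)&(C.min(1)>170)]; print('top white plate',rect(q),np.median(q[:,2]))
snap('wrist','w9')
im,P=world('wrist','w9'); Q=P.reshape(-1,3); C=im.reshape(-1,3).astype(int)
m=(abs(Q[:,0]-544)<42)&(abs(Q[:,1]+216)<42)
q=Q[m&(Q[:,2]>25)&(Q[:,2]<31)&(C.mean(1)<150)]; print('w car',len(q),rect(q),np.median(q[:,2]))
q=Q[m&(Q[:,2]>88)&(Q[:,2]<100)&(C.min(1)>170)]; print('w white plate',rect(q),np.median(q[:,2]))
q=Q[m&(Q[:,2]>82)&(Q[:,2]<100)]; print('w all top',rect(q),np.median(q[:,2]))
E
```

```text
at [ 545.1 -215.6  223.3] yaw 55.88 rot [-3.141  0.     0.975] gap 59.7 j6 0.16 F [0.4 0.1 0.1] t 28.15
(544.5, -216, 222, 56) -> [-0.7 -0.3  1.3] -0.002
top car 222 (array([ 553.20129395, -203.53242493]), [63.898094177246094, 64.41162109375], np.float32(-0.61270493))
top white plate (array([ 544.02856445, -216.44113159]), [15.593960762023926, 25.366138458251953], np.float32(0.9466711)) 93.57488755769518
w car 768 (array([ 548.11383057, -213.04130554]), [35.811561584472656, 64.0794677734375], np.float32(0.9509083)) 28.13421927570768
w white plate (array([ 546.00708008, -215.24386597]), [16.792264938354492, 26.53562355041504], np.float32(0.96318495)) 92.9227002696378
w all top (array([ 546.80725098, -215.51768494]), [39.42837905883789, 43.19444274902344], np.float32(-0.61470234)) 92.00034407675635
```

View pics/w9.png

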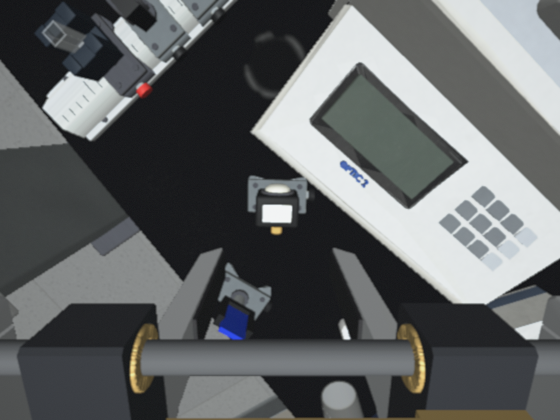

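Request:
jog_arm(
  deltas="0.7 0 50 0.019 60; 0.7 0 100 0.019 60; 0.7 0 130 0.019 60; 0.7 0 142 0.019 60; 0.7 0 142 0.019 60; 0.7 0 142 0.019 30; 0.7 0 142 0.019 30; 0.7 0 142 0.019 30; 0.7 0 142 0.019 30; 0.7 0 142 0.019 30",
  squeeze=40,
)

```text
clock: 29.45
eef_pos: [545.8, -215.6, 82.2]
eef_rot: [3.14, -0.0, 0.957]
wrist_force: [-1.3, 1.8, 5.7]
finger_gap: 40.1
```

```bash
python3 - <<'E'
from h import *
s=manip.read_state()['eef_pos']; y=np.radians(54.8)
off=(s[:2]-[544.0,-216.4])@[np.cos(y),np.sin(y)]; print('off',off)
a=railxy(CUV-51+2)+EY*2
to((*a,222,RY),(*a,130,RY))
E
```

```text
off 1.7327331618697825
at [ 545.8 -215.6   82.2] yaw 54.82 rot [ 3.14  -0.     0.957] gap 40.1 j6 0.18 F [-1.3  1.8  5.7] t 29.45
(np.float64(442.61755099324216), np.float64(-14.845414294471581), 222, 6.04) -> [ 104.6 -199.8 -140. ] 0.851
(np.float64(442.61755099324216), np.float64(-14.845414294471581), 130, 6.04) -> [ 104.6 -199.9  -48. ] 0.851
```

Request:
jog_arm(
  deltas="0 0 -10 0 30; 0 0 -40 0 30; 0 0 -80 0 30; 0 0 -120 0 30; 5 -10 -138 0.08 30; 22 -42 -138 0.2 30; 44 -85 -138 0.34 30; 66 -127 -138 0.48 30; 88 -168 -138 0.62 30; 101 -192 -138 0.76 30",
)

```text
clock: 30.7
eef_pos: [445.7, -20.8, 219.9]
eef_rot: [3.142, -0.0, 0.193]
wrist_force: [0.5, -0.4, -1.8]
finger_gap: 39.6
```

```bash
python3 - <<'E'
from h import *
a=railxy(CUV-51+2)+EY*2
to((*a,222,RY),(*a,130,RY))
E
```

```text
at [445.7 -20.8 219.9] yaw 11.06 rot [ 3.142 -0.     0.193] gap 39.6 j6 1.25 F [ 0.5 -0.4 -1.8] t 30.7
(np.float64(442.61755099324216), np.float64(-14.845414294471581), 222, 6.04) -> [-1.9 -6.4 -2.1] 0.088
(np.float64(442.61755099324216), np.float64(-14.845414294471581), 130, 6.04) -> [-1.9 -6.4 89.9] 0.088
```

Request:
jog_arm(
  deltas="-1 -3 0 0.05 30; -2 -6.4 0 0.088 30; -2 -6.4 0 0.088 30; -2 -6.4 20 0.088 30; -2 -6.4 50 0.088 30; -2 -6.4 75 0.088 30; -2 -6.4 88 0.088 30; -2 -6.4 88 0.088 30; -2 -6.4 88 0.088 30; -2 -6.4 88 0.088 30",
)

```text
clock: 31.95
eef_pos: [443.9, -16.4, 132.1]
eef_rot: [3.141, -0.001, 0.109]
wrist_force: [0.7, 0.4, -1.6]
finger_gap: 39.8
```

```bash
python3 - <<'E'
from h import *
a=railxy(CUV-51+1.7)+EY*2
to((*a,130,RY),(*a,98,RY))
snap('wrist','w10'); snap('top','t10'); L=local('w10')
q=L[(L[:,0]>-55)&(L[:,0]<-18)&(abs(L[:,1])<45)&(L[:,2]>72)&(L[:,2]<83)]
if len(q)>50: print('carrier',rect(q),np.percentile(q,[1,50,99],axis=0))
q=L[(L[:,0]>-60)&(L[:,0]<-20)&(abs(L[:,1])<45)&(L[:,2]>138)&(L[:,2]<144)]
for c in(4,54,105,156):
  q=L[(abs(L[:,0]-c)<22)&(abs(L[:,1])<45)&(L[:,2]>41)&(L[:,2]<48)]
  print(c,rect(q),np.percentile(q,[1,50,99],axis=0).round(1).tolist())
E
```

```text
at [443.9 -16.4 132.1] yaw 6.24 rot [ 3.141e+00 -1.000e-03  1.090e-01] gap 39.8 j6 1.34 F [ 0.7  0.4 -1.6] t 31.95
(np.float64(442.3192163897277), np.float64(-14.87698111797176), 130, 6.04) -> [-1.4 -1.7  2.1] 0.004
(np.float64(442.3192163897277), np.float64(-14.87698111797176), 98, 6.04) -> [-1.4 -1.7 34.1] 0.004
carrier (array([-39.64223862,   1.50976753]), [26.21035385131836, 64.05011749267578], np.float32(-0.0071623325)) [[-50.9534866  -29.94377223  72.65578539]
 [-33.24539746   3.37331977  78.30444278]
 [-26.79340577  32.95495549  80.40264194]]
4 (array([2.95006371, 1.62602615]), [35.260162353515625, 64.0454330444336], np.float32(0.0017883778)) [[-14.4, -30.2, 42.2], [10.2, -0.6, 44.1], [20.6, 33.3, 45.9]]
54 (array([53.83956909,  2.40653419]), [35.65947341918945, 64.14323425292969], np.float32(0.0049016476)) [[36.0, -29.3, 42.4], [43.1, 1.7, 44.2], [71.4, 34.0, 46.2]]
105 (array([99.12811279,  2.26203346]), [25.144136428833008, 64.10585021972656], np.float32(0.0045621395)) [[86.9, -29.2, 41.7], [95.4, 2.6, 44.2], [110.9, 33.6, 46.8]]Traceback (most recent call last):
  File "<stdin>", line 10, in <module>
    return _quantile_unchecked(
        a, q, axis, out, overwrite_input, method, keepdims, weights)
    return _ureduce(a,
                    func=_quantile_ureduce_func,
    ...<5 lines>...
                    overwrite_input=overwrite_input,
                    method=method)
    r = func(a, **kwargs)
    result = _quantile(arr,
                       quantiles=q,
    ...<2 lines>...
                       out=out,
                       weights=wgt)
    slices_having_nans = np.isnan(arr[-1, ...])
                                  ~~~^^^^^^^^^
IndexError: index -1 is out of bounds for axis 0 with size 0
```

View pics/w10.png

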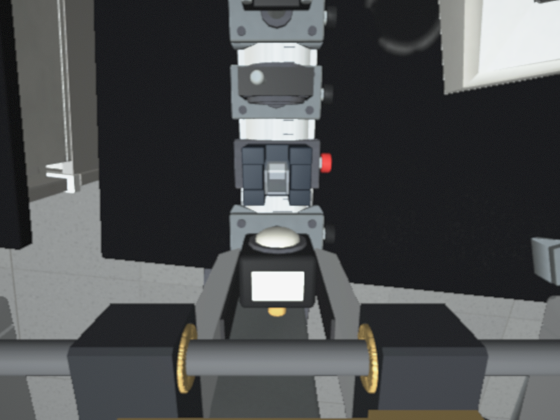

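View pics/t10.png

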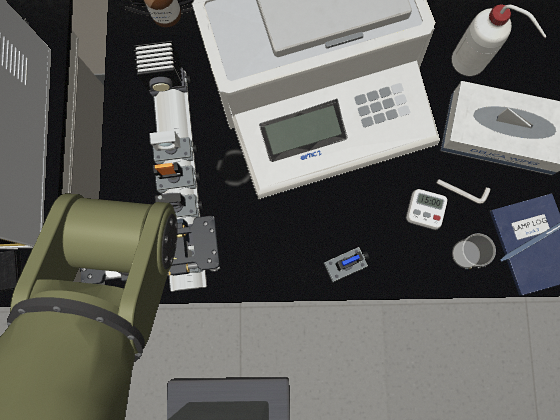

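Request:
jog_arm(
  deltas="-2 -0.7 3 0.004 30; -3.2 -0.7 8 0.004 30; -3.2 -0.7 14 0.004 30; -3.2 -0.7 20 0.004 30; -3.2 -0.7 25 0.004 30; -3.2 -0.7 29 0.004 30; -3.2 -0.7 32 0.004 30; -3.2 -0.7 34 0.004 30; -3.2 -0.7 34.6 0.004 30; -3.2 -0.7 34.6 0.004 30",
)

```text
clock: 33.3
eef_pos: [441.0, -16.2, 98.0]
eef_rot: [3.141, -0.002, 0.105]
wrist_force: [-4.1, -0.7, 14.4]
finger_gap: 39.6
```

```bash
python3 - <<'E'
from h import *
to()
snap('wrist','w11'); L=local('w11')
for c in(-48,3,54):
  q=L[(abs(L[:,0]-c)<22)&(abs(L[:,1]-2)<45)&(L[:,2]>41)&(L[:,2]<48)]
  if len(q)>5: print(c,len(q),rect(q),np.percentile(q,[.5,50,99.5],axis=0).round(1).tolist())
E
```

```text
at [441.  -16.2  98. ] yaw 6.01 rot [ 3.141e+00 -2.000e-03  1.050e-01] gap 39.6 j6 1.35 F [-4.1 -0.7 14.4] t 33.3
-48 1871 (array([-42.67935181,   1.98205948]), [25.663171768188477, 63.940364837646484], np.float32(-0.0073934793)) [[-54.2, -29.6, 41.6], [-37.2, 2.5, 44.3], [-30.0, 33.7, 46.4]]
3 1095 (array([2.89391899, 1.59890556]), [35.16390609741211, 64.06340789794922], np.float32(0.001781702)) [[-14.6, -30.3, 42.2], [12.8, 2.4, 44.0], [20.4, 33.5, 45.8]]
54 2476 (array([54.00037384,  2.37769318]), [35.731529235839844, 64.31919860839844], np.float32(0.00031399727)) [[36.2, -29.4, 42.2], [43.2, 1.5, 44.2], [70.9, 34.2, 46.6]]
```

Request:
jog_arm(
  deltas="0 0 0 0 60; 0 0 0 0 60; 0 0 0 0 60; 0 0 -10 0 60; 0 0 -30 0 60; 0 0 -70 0 60; 0 0 -120 0 60; -10 60 -125 0 60; -30 120 -125 0 60; -30 180 -125 0 60",
)

```text
clock: 34.6
eef_pos: [428.5, -200.0, 223.0]
eef_rot: [3.141, -0.001, 0.105]
wrist_force: [1.5, 1.4, -0.0]
finger_gap: 60.0
```

Request:
jog_arm(
  deltas="0 60 0 0 60; 0 120 0 0 60; 0 160 0 0 60; 0 180 0 0 60; 0 180 0 0 60; 0 180 0 0 60; 0 180 0 0 60; 0 180 0 0 60; 0 180 0 0 60; 0 180 0 0 60",
)

```text
clock: 35.85
eef_pos: [448.1, -377.1, 221.8]
eef_rot: [3.142, -0.0, 0.105]
wrist_force: [0.4, 0.4, 0.4]
finger_gap: 59.9
```

```bash
python3 - <<'E'
from h import *
to()
snap('top','t12'); snap('side','s12'); L=local('t12','top')
for n,c in(('lens',153),('amber',102),('iris',51),('holder',0),('det',-51)):
    m=(abs(L[:,0]-c)<23)&(abs(L[:,1])<36)
    q=L[m&(L[:,2]>41.5)&(L[:,2]<47)]
    if len(q)>5: print(n,len(q),np.percentile(q,[.5,50,99.5],axis=0).round(1).tolist(),rect(q))
    q=L[m&(L[:,2]>100)&(L[:,2]<130)]
    if len(q)>5: print('   top',len(q),rect(q),q[:,2].max())
im,_=world('top','t12'); cv2.imwrite('pics/t12c.png',cv2.resize(im[30:300,120:400],None,fx=2.2,fy=2.2)[:,:,::-1])
im,_=world('side','s12'); cv2.imwrite('pics/s12c.png',cv2.resize(im[80:290,190:400],None,fx=2.7,fy=2.7)[:,:,::-1])
E
```

```text
at [ 448.1 -377.1  221.8] yaw 6.01 rot [ 3.142 -0.     0.105] gap 59.9 j6 0.7 F [0.4 0.4 0.4] t 35.85
lens 383 [[135.4, -30.9, 41.6], [146.2, -10.4, 44.7], [171.3, 32.5, 47.0]] (array([149.47286987,   0.64099884]), [36.15254592895508, 66.70095825195312], np.float32(0.15583587))
   top 309 (array([153.96202087,   0.97681046]), [18.743194580078125, 40.54412841796875], np.float32(0.018314123)) 113.25658468458397
amber 404 [[84.4, -31.4, 41.6], [95.0, -11.2, 44.7], [120.2, 32.3, 46.9]] (array([102.52317047,   0.55517197]), [36.39727783203125, 64.42369079589844], np.float32(0.010256052))
   top 211 (array([102.17794037,   0.67807579]), [13.93043041229248, 39.78868103027344], np.float32(0.010486126)) 125.12061260540004
iris 383 [[33.4, -31.2, 41.6], [43.0, -13.9, 44.7], [68.7, 32.2, 46.9]] (array([51.4367981 ,  0.79538536]), [36.26097106933594, 64.56892395019531], np.float32(0.0025131702))
   top 291 (array([51.23555756,  1.10965347]), [19.664127349853516, 40.75334167480469], np.float32(0.018211126)) 125.60195361001904
holder 264 [[-17.8, -31.8, 41.7], [-8.1, -19.8, 44.7], [17.7, 31.2, 46.9]] (array([-1.08281898, -0.23450851]), [38.22024154663086, 63.485713958740234], np.float32(-0.007270932))
   top 449 (array([-0.06409073,  0.04791451]), [34.10112762451172, 40.686485290527344], np.float32(0.010463953)) 126.46252843120655
det 264 [[-68.4, -31.5, 41.5], [-55.3, -20.1, 44.6], [-32.8, 31.8, 46.9]] (array([-50.32028961,   0.14361191]), [36.096519470214844, 63.743324279785156], np.float32(-0.0065915585))
   top 549 (array([-52.46731567,   0.71552086]), [40.687129974365234, 42.13221740722656], np.float32(1.5545007)) 113.16733619239524
```

View pics/t12c.png

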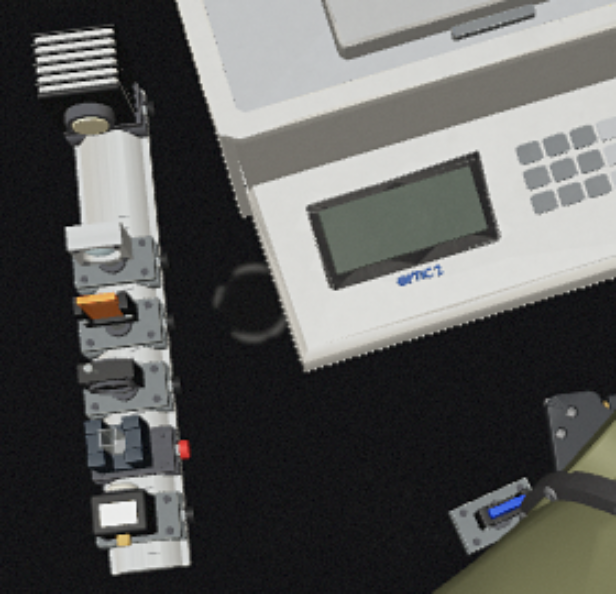

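View pics/s12c.png

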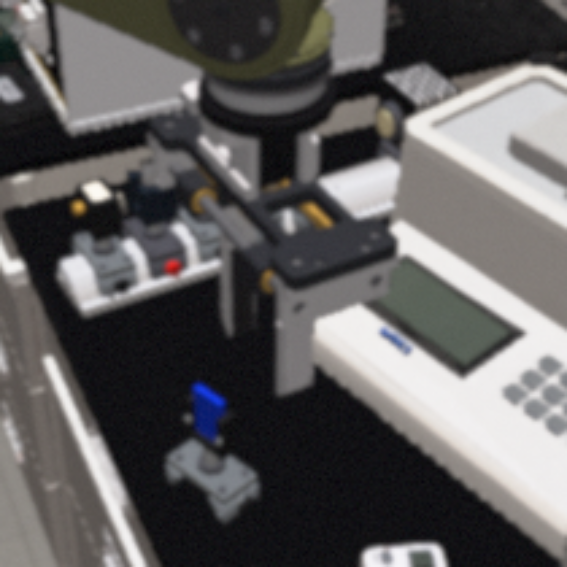

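```bash
python3 -c "
from h import *
print(workorder.sign_off())"
```

```text
the job is handed in; nothing more can be done
None
```

The light path is built and the job handed in at about 36 s of the 93 s allowed. From the lamp along the rail it reads lens, amber filter, iris, cuvette holder, detector. The detector's white window faces the lamp, and the blue filter was never touched.

**Spacing:** in the last top view the carriers sit at about +153, +102, +51 and −51 mm from the cuvette holder. That leaves gaps of about 15 mm, within about 1 mm.

**Seating and squareness:** every carrier top reads z ≈ 44–45 mm, which means fully down on the rail. The optics are upright and square to within about 1°. One carrier-outline fit on the lens read 9° off. I took that as an outlier, because its plate-outline fit read 1° and both earlier carrier fits on it were square.

**Release:** the gripper is open and the hand is well clear of everything.

**Camera disagreement:** the wrist and top cameras differed by about 2–4 mm in absolute position. I set the distances from differences within one camera. For the detector the two cameras' corrections differed by about 2 mm. I followed the wrist view, and the final top view confirmed the spacing.

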